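Clamp the freshly glued toy engine

TASK

At the repair bench, set the freshly glued wooden toy engine upright and lengthwise on the bed of the blue bench clamp, between the jaw and the sprung backstop, and let go of it. Then wind the star wheel clockwise, pushing spoke after spoke with the side of the gripper, until the engine is held snugly: stop when the wheel takes about one and two thirds of the effort it needs when running free, and never wind it much past double or the joint is crushed. Turn only the wheel, do not push the jaw by hand, leave the mug, toy car and glue pot where they are, and back away at the end.

Things in the scene. Friction and masses are not known exactly. Their poses are not given: they have to be found in the camera images.
- clamp: blue bench clamp fixed to the bench, base plate 130 x 400 x 12 mm. Origin on the bench top, on the clamp's centre line; z up, y along the bed from the star wheel (-y end) to the backstop (+y end), x across. The wheel's axis stands at x = 0, y = -160 mm on a grey post of radius 34 mm, joined to the bed by a grey housing 42 mm high.
- bed_mid (a point): middle of the wooden bed's top, 30 mm above the bench; bed 100 mm wide (clamp x), 200 mm long (clamp y from -65 to +135 mm). Axes as the clamp's
- slot_mid (a point): middle of the backstop's slot (clamp y = 80 mm), at bed height. The backstop, a blue block 60 mm wide, 42 mm high, with a black rubber pad (50 mm wide, 2 to 40 mm over the bed) facing the jaw, is bolted anywhere along it: the pad's face rests up to 11 mm either side of this point and is not measured. The pad gives on springs, 8 N per mm, 8.5 mm at most
- star_wheel (a joint): angle (rad) of the star wheel, 0 to 4.3; grows clockwise seen from above, which closes the jaw, 15 mm per rad. At value q its five spokes point at i*72 degrees - q in the clamp's frame (counter-clockwise from +x, i = 0..4). Steel spokes of radius 7 mm; each ends in a black ball of radius 11 mm, centred 110 mm from the axis. It stays where it is left (below 37 N of clamping)
- wheel_hub (a point): centre of the star wheel, on its upright axis, level with the spokes, 108 mm above the bench. Red hub, radius 38 mm, 26 mm high. Turning the wheel free takes 0.56 N m (6.6 N at 85 mm from the axis); each newton of clamping adds 0.015 N m, so 25 N of clamping is felt as 0.935 N m. A snug hold is 12 to 40 N; over 50 N crushes the glued joint
- jaw: aluminium jaw, 50 mm wide, 14 mm thick, sliding along the bed. Origin: foot of its pushing face (which looks to the clamp's +y), on the bed top, mid-width; the face spans 2 to 40 mm over the bed. Geared to the wheel: it lies at clamp y = -45 mm + 15 mm per rad, and pushes what lies before it along the bed to the pad
- engine_mid (a point): loose wooden toy engine, 120 g: block 40 mm (x) by 80 mm (y, lengthwise, flat ends) by 36 mm high, pale and brown halves with a glue seam; the point is the block's centre, 18 mm over its underside. On top: red cab 34 x 28 x 14 mm at y = +24, green funnel, radius 8, 16 mm high, at y = -24 mm. Either end may face the jaw; grip it across x
- mug: blue mug, radius 34 mm, 70 mm high, origin under its centre; leave it
- toy_car: orange toy car 42 x 75 x 48 mm, origin under its centre; leave it
- glue: white glue pot with an orange lid, radius 26 mm, 55 mm high, origin under its centre; leave it
Mind the look-alikes: they are no part of the job. What is shaped like the part that bears engine_mid but purple is not meant.

How it is judged:
By the outcome, as a careful person would: the job done as asked, in the order asked, and still so for the second after the job is handed in, with the robot touching nothing.
It also fails if it takes over 72 s, if anything falls off the work surface, if the arm or the gripper's body presses on something with over 40 N, if the wrist force passes 120 N, or if a joint passes its speed limit or range.

ROBOT

A 7-joint arm with a two-finger parallel gripper is mounted at the origin on the work surface. World frame = base frame: x ahead of the robot, y to its left, z up, the work surface at z = 0. Lengths are in m, angles in rad, forces in N, time in s.
With the tool pointing down it reaches from about 0.4 to 0.85 m from the base axis. Payload 10.4 kg.
Tool frame: the origin (TCP) lies at the very end of the fingers, on their centre line; the grasp point (between the pads) lies 19 mm behind it; z points along the fingers, y is the direction in which the jaws open and shut (so a half turn about z gives the same grasp; the last joint's range is limited). The gripper opens to 85 mm and grips with 20 to 120 N. Pads are 22 mm wide; open, the fingers measure 114 mm over their backs; the gripper's body (76 mm by 85 mm) begins 54 mm behind the grasp point. The pads swing forward as they close: fully open they stand 13 mm farther back than shut.
Start: joints at [-1.187, 0.332, -0.065, 1.46, 0.022, 1.35, -0.088], TCP at [0.247, 0.574, 0.231] pointing down, gripper open.
Joint ranges: [-2.6, 2.6], [-0.5, 2.12], [-1.47, 1.34], [0.16, 2.42], [-1.27, 4.41], [0.06, 2.06], [-2.6, 2.6]. Speed limits (rad/s): [2.22, 2.22, 2.79, 2.79, 3.14, 3.14, 3.14].

INTERFACE

Orientations are given as a unit quaternion [x, y, z, w].
In Python, from workcell import get_obs, camera, camera_info, hand_in gives the robot as it stands.
- The arm moves only by the tool move_arm, never from a script. Its argument "moves" is a list of rows, each a list of 3 entries, a list of its own where there are three numbers: the shift along the tool's x, y, z in units of 25 mm (1.0 is 25 mm), then the turn, a rotation vector about the tool's x, y, z in degrees, then the opening, from 0 (shut) to 1 (fully open). A call has 1 to 5 rows; each row shifts and turns the commanded pose from where the row before left it, along the tool's axes as they then stand; what a row does not reach is not made up. A row lasts 1/8 s, in which the tool goes at most 62.5 mm and 10.7 degrees, less where a joint would pass 70% of its speed; a pose out of reach is approached as far as the arm can. A call is refused whole if a number of a shift passes 1 or a number of a turn 10.7, either way. A call with a gripper value outside its range is refused whole. The fingers move at their own pace and stop on an object; "squeeze" is the grip in N (left out, the last holds). Time passes only in rows, so rows that do not move let the fingers close. It gives the time, the measured TCP pose, the force and the opening at its end, in the units of the state.
- get_obs(): the state, without advancing time (a new reading comes with each control period).
- camera(name): name is "scene" or "top" or "wrist"; returns the picture (420x560x3 uint8, red, green, blue); there is no depth.
- camera_info(name): a dict with "fx", "fy", "cx", "cy" (pixels), "origin" and "rotation" of the camera in the world. Camera axes: x right, y down, z forward; pixel columns grow to the right and rows downward; lengths in m; the calibration is good to about 2 mm. A picture is of the moment at which its call begins: read the wrist's pose just before it. camera_info takes no time and is no camera call; for the wrist camera it gives the pose at the moment of the call.
- hand_in(): hands the job in, once; it reports no verdict.
The state is a dict: "clock": time; "joint_pos": joint angles; "joint_velocities": joint speeds; "tau": joint torques, N m; "position": TCP position; "ee_rot": TCP orientation; "ft_force": force on the tool from outside, world axes, zero at the start; "torque": the same for the moment, N m; "grip_width": opening from 0.0 (shut) to 1.0 (fully open).
Only numpy, scipy, OpenCV 4.12 (cv2) and the standard library are available. Lean on these libraries where they do the work, as an engineer would, in place of code of your own. Each camera call takes 0.05 s, during which the arm holds its last target. There are 200 camera calls.

## Working session

There is one attempt and no reset: what is moved stays moved. The work goes in short steps, Python scripts to look and compute and a tool call to move; the robot and the scene stay as the last step left them, time stands still between calls to the robot, and variables do not carry over. Pictures are saved under pics/ and viewed, about 8 in all and at most 12, crops included, and the job is handed in when it is done.

Besides the shell and the picture viewer there is one more tool, called after ">>>" as name([rows], argument=value, ...), one row to a line, values as JSON. move_arm: Moves the arm, as the interface text tells. Its arguments: {"type":"object","properties":{"moves":{"type":"array","items":{"type":"array"}},"squeeze":{"type":"number"}},"required":["moves"]}

```bash
mkdir -p pics; ls; cat > h.py <<'E'
import numpy as np,cv2
from workcell import get_obs,camera,camera_info,hand_in
def ray(info,u,v):
    d=np.array([(u-info['cx'])/info['fx'],(v-info['cy'])/info['fy'],1.0]);R=np.array(info['rotation'])
    return np.array(info['origin']),R@d
def onz(info,u,v,z):
    o,d=ray(info,u,v);return o+d*(z-o[2])/d[2]
def tri(rays):
    A=np.zeros((3,3));b=np.zeros(3)
    for o,d in rays:
        d=d/np.linalg.norm(d);P=np.eye(3)-np.outer(d,d);A+=P;b+=P@o
    p=np.linalg.solve(A,b)
    return p,[np.linalg.norm((np.eye(3)-np.outer(d,d)/(d@d))@(p-o)) for o,d in rays]
def proj(info,p):
    c=np.array(info['rotation']).T@(np.array(p)-np.array(info['origin']));return info['fx']*c[0]/c[2]+info['cx'],info['fy']*c[1]/c[2]+info['cy']
E
python3 - <<'E'
from h import *
o=get_obs();print({k:np.round(v,3) for k,v in o.items()})
for n in("top","scene"):
    i=camera_info(n);print(n,i);im=camera(n);np.save(f'pics/{n}0.npy',im);cv2.imwrite(f'pics/{n}0.png',im[:,:,::-1])
E
```

```text
pics
{'clock': np.float64(0.0), 'joint_pos': array([-1.187,  0.333, -0.065,  1.461,  0.022,  1.35 , -0.088]), 'joint_velocities': array([ 0.   ,  0.   ,  0.   ,  0.001, -0.001, -0.001,  0.   ]), 'tau': array([-0.0000e+00, -6.2545e+01,  4.9000e-02, -3.9161e+01,  1.6000e-02,
        1.0000e-02, -0.0000e+00]), 'position': array([0.247, 0.574, 0.231]), 'ee_rot': array([ 0.202,  0.979, -0.001, -0.   ]), 'ft_force': array([-1.108,  0.277,  0.512]), 'torque': array([ 0.011, -0.061, -0.071]), 'grip_width': np.float64(1.0)}
top {'fx': 537.1586428629774, 'fy': 537.1586428629774, 'cx': 281.0941173373987, 'cy': 207.1859488976172, 'origin': array([0.49647798, 0.10709578, 1.17964728]), 'rotation': array([-0.69798337,  0.71398064, -0.04514102,  0.03182997])}
scene {'fx': 480.8050686257706, 'fy': 480.8050686257706, 'cx': 283.57960147091774, 'cy': 211.25512715420285, 'origin': array([ 1.45246172, -0.02288384,  0.82757175]), 'rotation': array([ 0.6847152 ,  0.59821596, -0.27874635, -0.30919773])}
```

View pics/top0.png

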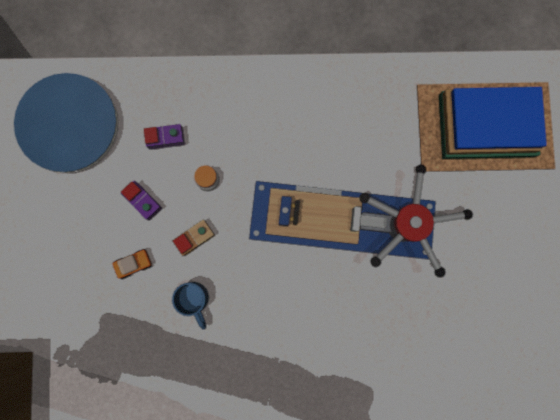

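View pics/scene0.png

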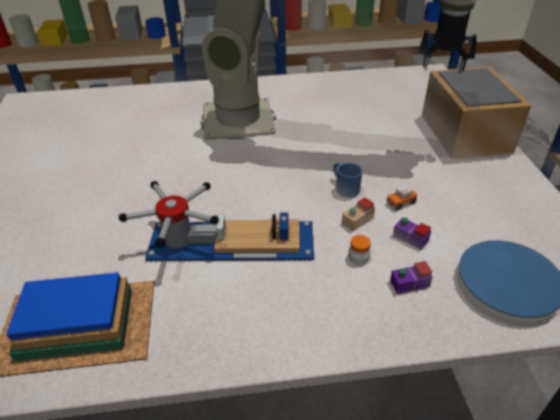

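Top view: the pale/brown engine is at about (193,237) with its red cab to the lower left. The bed is at (315,215), the wheel hub at (415,222), the backstop at (285,211) and the jaw at (357,218). The purple engines are look-alikes. The scene view agrees. Next I'll measure.

```bash
sed -i "s/R=np.array(info\['rotation'\])/R=Rm(info)/; s/np.array(info\['rotation'\]).T/Rm(info).T/" h.py; sed -i "2a from scipy.spatial.transform import Rotation\ndef Rm(info): return Rotation.from_quat(info['rotation']).as_matrix()" h.py
python3 - <<'E'
from h import *
T=camera_info('top');S=camera_info('scene')
t=np.load('pics/top0.npy');s=np.load('pics/scene0.npy')
def blobs(im,lo,hi,roi,amin=15):
    h=cv2.cvtColor(im,cv2.COLOR_RGB2HSV);m=cv2.inRange(h,np.array(lo),np.array(hi))
    if lo[0]==0 and hi[0]<=8: m|=cv2.inRange(h,np.array((172,)+lo[1:]),np.array((180,)+hi[1:]))
    k=np.zeros_like(m);x0,y0,x1,y1=roi;k[y0:y1,x0:x1]=m[y0:y1,x0:x1]
    n,l,st,c=cv2.connectedComponentsWithStats(k)
    r=[]
    for i in range(1,n):
        if st[i,4]>=amin:
            cn,_=cv2.findContours((l==i).astype(np.uint8),0,2);r.append((st[i,4],np.round(c[i],1),cv2.minAreaRect(cn[0])))
    return sorted(r,key=lambda a:-a[0])
rd=((0,120,60),(6,255,255))
ht=blobs(t,*rd,(370,180,460,260))[0];hs=blobs(s,*rd,(150,190,195,225))[0]
print('hub',ht,hs)
hub,res=tri([ray(T,*ht[1]),ray(S,*hs[1])]);print(hub,res)
ct=blobs(t,*rd,(165,210,225,265))[0];cs=blobs(s,*rd,(335,190,385,235))[0]
print('cab',ct,cs,tri([ray(T,*ct[1]),ray(S,*cs[1])]))
w=blobs(t,(8,50,60),(28,255,255),(240,170,380,260),30)
for b in w[:4]:print('wood',b)
e=blobs(t,(8,40,60),(30,255,255),(165,210,225,265),15)
for b in e[:4]:print('eng',b,onz(T,*b[1],0.036))
g=blobs(t,(35,50,20),(85,255,255),(165,210,225,265),4)
for b in g:print('fun',b,onz(T,*b[1],0.052))
h=cv2.cvtColor(t,cv2.COLOR_RGB2HSV)
m=cv2.inRange(h,(0,0,0),(180,255,45));k=np.zeros_like(m);k[150:290,350:480]=m[150:290,350:480]
n,l,st,c=cv2.connectedComponentsWithStats(k)
for i in range(1,n):
    if st[i,4]>20:
        p=onz(T,*c[i],0.108);d=p-hub;print('ball',st[i,4],c[i].round(1),p.round(3),np.hypot(*d[:2]).round(4),np.degrees(np.arctan2(d[1],d[0])).round(1))
for px in((262,187),(259,187),(255,233),(430,207)):pass
print('bolts?',)
big=np.hstack([cv2.resize(t[165:275,240:400],None,fx=3.6,fy=3.6,interpolation=cv2.INTER_CUBIC),cv2.resize(t[210:320,160:220],None,fx=3.6,fy=3.6,interpolation=cv2.INTER_CUBIC)])
cv2.imwrite('pics/crop1.png',big[:,:,::-1]);print(big.shape)
E
```

```text
hub (np.int32(977), array([414.1, 222.1]), ((414.5, 222.0), (36.0, 37.0), 90.0)) (np.int32(568), array([171.6, 208.7]), ((171.5, 209.0), (26.0, 31.0), 90.0))
[ 0.57755676 -0.18035504  0.10725358] [np.float64(0.0009136414324696602), np.float64(0.0009136414324696315)]
cab (np.int32(215), array([182.4, 243.2]), ((182.4615478515625, 243.1923065185547), (15.808955192565918, 13.312804222106934), 56.30992889404297)) (np.int32(89), array([365.9, 203.1]), ((365.9230651855469, 203.11532592773438), (12.75810432434082, 7.488452911376953), 33.6900634765625)) (array([0.54891341, 0.29482807, 0.04358   ]), [np.float64(0.0010301468986913351), np.float64(0.0010301468986911864)])
wood (np.int32(3618), array([314.4, 216.1]), ((313.8902587890625, 215.48780822753906), (92.87291717529297, 46.270809173583984), 6.340191841125488))
eng (np.int32(495), array([197.6, 235.4]), ((193.39122009277344, 237.3872528076172), (20.240528106689453, 39.244991302490234), 55.491477966308594)) [0.56486481 0.2628104  0.036     ]
fun (np.int32(38), array([200.9, 230.2]), ((200.75003051757812, 230.25), (5.656853675842285, 6.363960266113281), 45.0)) [0.57465888 0.25365857 0.052     ]
ball 91 [453.  155.7] [ 0.712 -0.268  0.108] 0.1599 -33.1
ball 60 [420.4 168.6] [ 0.686 -0.2    0.108] 0.1103 -10.0
ball 71 [364.2 197.4] [ 0.63  -0.083  0.108] 0.1108 61.9
ball 59 [467.5 213.8] [ 0.592 -0.29   0.108] 0.1107 -82.6
ball 87 [393.2 227.9] [ 0.567 -0.138  0.108] 0.0434 104.4
ball 61 [375.1 261.1] [ 0.501 -0.099  0.108] 0.1114 133.2
ball 64 [439.6 271.9] [ 0.477 -0.227  0.108] 0.1109 -155.1
bolts?
(396, 792, 3)
```

View pics/crop1.png

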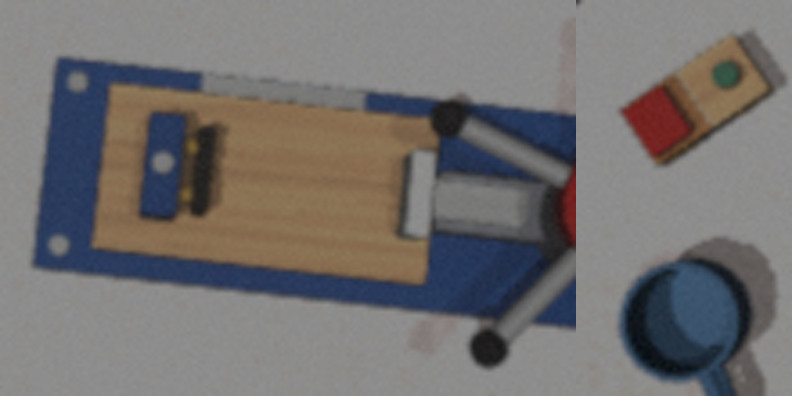

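```bash
python3 - <<'E'
from h import *
T=camera_info('top');S=camera_info('scene')
hub=np.array([.57756,-.18036]);bm=onz(T,313.9,215.5,.03)[:2]
d=bm-hub;print('bed',bm,'dist(195)',np.hypot(*d),'y dir deg',np.degrees(np.arctan2(d[1],d[0])))
ydeg=np.degrees(np.arctan2(d[1],d[0]));psi=ydeg-90;print('psi',psi)
# bed rect direction
r=np.array(cv2.boxPoints(((313.89,215.49),(92.87,46.27),6.34)));w=np.array([onz(T,*p,.03)[:2] for p in r]);print('bed corners',w.round(3))
for i in range(4):
  e=w[(i+1)%4]-w[i];print(np.hypot(*e).round(4),np.degrees(np.arctan2(e[1],e[0])).round(1))
y=d/np.hypot(*d);x=np.array([y[1],-y[0]]);O=hub+.16*y
def cl(p):return (np.array([x@(p[:2]-O),y@(p[:2]-O)])*1000).round(1)
f=lambda a,b:(240+(a+.5)/3.6-.5,165+(b+.5)/3.6-.5)
for n,a,b in(('pad r top',217,126),('pad r bot',208,213),('jaw l top',411,151),('jaw l bot',402,237),('jaw foot',0,0)):
  print(n,cl(onz(T,*f(a,b),.07)))
b=np.array(cv2.boxPoints(((193.39,237.39),(20.24,39.24),55.49)))
w=np.array([onz(T,*p,.036)[:2] for p in b]);print('engine corners',w.round(4),w.mean(0))
for i in range(2):
  e=w[(i+1)%4]-w[i];print(np.hypot(*e).round(4),np.degrees(np.arctan2(e[1],e[0])).round(1))
fu=np.array([.5747,.2537]);cab=np.array([.5489,.2948]);print('axis',np.degrees(np.arctan2(*(cab-fu)[::-1])),np.hypot(*(cab-fu)),(cab+fu)/2)
print('pads mid world',O+.08*y,'x',x,'y',y,'O',O)
print(Rotation.from_quat(get_obs()['ee_rot']).as_matrix().round(3))
E
```

```text
bed [0.6024167 0.0137623] dist(195) 0.19570723431232134 y dir deg 82.70317626517073
psi -7.296823734829275
bed corners [[ 0.566  0.119]
 [ 0.666  0.106]
 [ 0.639 -0.093]
 [ 0.54  -0.078]]
0.1 -7.5
0.2009 -97.6
0.1002 171.4
0.199 82.4
pad r top [25.9 70.7]
pad r bot [-24.9  70.8]
jaw l top [ 23.3 -42.5]
jaw l bot [-26.9 -41.8]
jaw foot [ 86.  203.6]
engine corners [[0.556  0.3181]
 [0.6018 0.2493]
 [0.5657 0.2253]
 [0.5202 0.294 ]] [0.56093066 0.27167389]
0.0826 -56.3
0.0434 -146.4
axis 122.11802221011472 0.048526796720987045 [0.5618  0.27425]
pads mid world [0.60804231 0.05769636] x [ 0.99190149 -0.12700962] y [0.12700962 0.99190149] O [ 0.59788154 -0.02165576]
[[-0.918  0.396 -0.   ]
 [ 0.396  0.918 -0.001]
 [-0.    -0.001 -1.   ]]
```

>>> move_arm([
  [[-1,-0.4,0],[0,0,0],1],
  [[-1,-0.4,0],[0,0,0],1],
  [[-1,-0.4,0],[0,0,0],1],
  [[-1,-0.4,0],[0,0,0],1],
  [[-1,-0.4,0],[0,0,0],1],
])

```text
clock: 0.72
position: [0.3428, 0.4778, 0.2309]
ee_rot: [0.202, 0.979, -0.0, -0.0]
ft_force: [0.9, 0.4, -0.1]
grip_width: 0.997
```

>>> move_arm([
  [[-1,-0.4,0.1],[0,0,0],1],
  [[-1,-0.4,0.1],[0,0,0],1],
  [[-1,-0.4,0.1],[0,0,0],1],
  [[-1,-0.4,0.1],[0,0,0],1],
  [[-1,-0.4,0.1],[0,0,0],1],
])

```text
clock: 1.35
position: [0.4377, 0.3824, 0.2183]
ee_rot: [0.202, 0.979, -0.0, -0.0]
ft_force: [-1.3, -0.1, 0.1]
grip_width: 0.996
```

>>> move_arm([
  [[-1,-0.4,0.1],[0,0,0],1],
  [[-1,-0.4,0.1],[0,0,0],1],
  [[-1,-0.4,0.1],[0,0,0],1],
  [[-1,-0.4,0.1],[0,0,0],1],
  [[0,0,0],[0,0,10],1],
])

```text
clock: 1.98
position: [0.5148, 0.3043, 0.2081]
ee_rot: [0.29, 0.957, -0.001, 0.0]
ft_force: [-0.8, 0.6, 0.0]
grip_width: 0.999
```

>>> move_arm([
  [[0,0,0],[0,0,10],1],
  [[0,0,0],[0,0,10],1],
  [[0,0,0],[0,0,4],1],
  [[0,0,0],[0,0,0],1],
])

```text
clock: 2.48
position: [0.5131, 0.3069, 0.2084]
ee_rot: [0.479, 0.878, -0.0, -0.0]
ft_force: [0.3, -0.1, -0.8]
grip_width: 1.001
```

```bash
python3 - <<'E'
from h import *
o=get_obs();i=camera_info('wrist');im=camera('wrist');np.save('pics/w1.npy',im);np.save('pics/w1i.npy',i,allow_pickle=True);cv2.imwrite('pics/w1.png',im[:,:,::-1])
print(o['position'],o['clock'],o['joint_pos'].round(2),o['ft_force'],Rotation.from_quat(o['ee_rot']).as_matrix().round(3),i)
print(proj(i,[.5615,.273,.036]))
E
```

```text
[0.51310335 0.30691157 0.20843696] 2.475 [-0.8   0.28  0.22  1.58 -0.06  1.28  0.  ] [ 0.25184913 -0.14260722 -0.78469985] [[-0.541  0.841 -0.001]
 [ 0.841  0.541 -0.   ]
 [-0.    -0.001 -1.   ]] {'fx': 332.25100871832774, 'fy': 332.25100871832774, 'cx': 280.6555284441968, 'cy': 207.52392743598833, 'origin': array([0.47267338, 0.36824124, 0.35095723]), 'rotation': array([0.94926615, 0.27892651, 0.03995986, 0.1396316 ])}
(np.float64(304.0808705533211), np.float64(239.17345413621698))
```

View pics/w1.png

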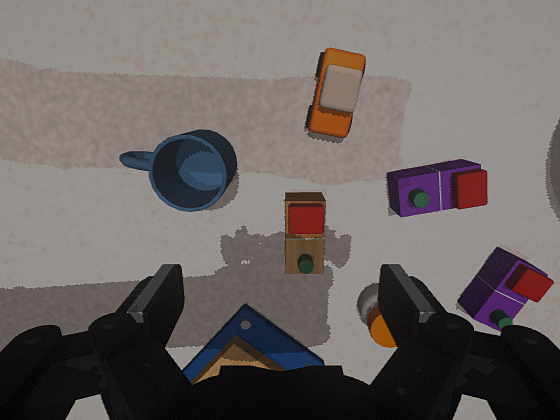

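The wrist view shows the engine aligned with the finger axis: cab at (306,218), funnel at (305,264), block from x 285 to 325. I'll triangulate wrist against top.

```bash
python3 - <<'E'
from h import *
T=camera_info('top');W=np.load('pics/w1i.npy',allow_pickle=True).item();im=np.load('pics/w1.npy')
h=cv2.cvtColor(im,cv2.COLOR_RGB2HSV);roi=np.zeros(im.shape[:2],np.uint8);roi[185:285,270:345]=255
red=(cv2.inRange(h,(0,150,60),(6,255,255))|cv2.inRange(h,(172,150,60),(180,255,255)))&roi
gr=cv2.inRange(h,(40,60,15),(90,255,255))&roi
wd=(cv2.inRange(h,(6,70,40),(28,255,255))&roi)|red
for n,m,pt in(('cab',red,(182.4,243.2)),('fun',gr,(200.8,230.2))):
    M=cv2.moments(m,True);c=M['m10']/M['m00'],M['m01']/M['m00'];print(n,c,M['m00'],tri([ray(T,*pt),ray(W,*c)]),onz(W,*c,.05 if n=='cab' else .052))
x,y,w_,h_=cv2.boundingRect(wd);print(x,y,w_,h_)
for v in (242,250,270):
    xs=np.where(wd[v])[0]
    a,b=onz(W,xs.min(),v,.036),onz(W,xs.max()+1,v,.036);print(v,xs.min(),xs.max(),a,b,np.hypot(*(a-b)[:2]),np.degrees(np.arctan2(*(a-b)[1::-1])))
ys=np.where(wd[:,295])[0];print('y',ys.min(),ys.max(),onz(W,305.5,ys.min(),.036),onz(W,305.5,ys.max()+1,.036))
E
```

```text
cab (306.08700209643604, 219.72536687631026) 954.0 (array([0.54888278, 0.29363282, 0.04545941]), [np.float64(0.00029648136716643665), np.float64(0.0002964813671664675)]) [0.54801788 0.29486352 0.05      ]
fun (305.5121951219512, 265.9329268292683) 164.0 (array([0.57480348, 0.25413769, 0.04990241]), [np.float64(6.24732276745383e-06), np.float64(6.247322767558449e-06)]) [0.5740862  0.25493011 0.052     ]
284 192 42 82
242 285 324 [0.54684621 0.25987291 0.036     ] [0.58118858 0.28198854 0.036     ] 0.04084727498457587 -147.21947001881625
250 285 323 [0.55167146 0.25242771 0.036     ] [0.58540573 0.27415447 0.036     ] 0.04012546663951821 -147.21619546718856
270 286 323 [0.56493952 0.23388399 0.036     ] [0.59843438 0.25546351 0.036     ] 0.03984446382659309 -147.20778971261916
y 193 273 [0.53563076 0.31399292 0.036     ] [0.5847333  0.24109387 0.036     ]
```

>>> move_arm([
  [[-0.75,0.3,0.9],[0,0,0],1],
  [[-0.7,0.33,0.9],[0,0,0],1],
  [[-0.69,0.3,0.9],[0,0,0],1],
  [[0,0,1],[0,0,0],1],
  [[0,0,1],[0,0,0],1],
])

```text
clock: 3.15
position: [0.5619, 0.2742, 0.0903]
ee_rot: [0.479, 0.878, -0.0, -0.0]
ft_force: [-0.3, -0.1, -0.5]
grip_width: 1.0
```

>>> move_arm([
  [[0,0,1],[0,0,0],1],
  [[0,0,0.5],[0,0,0],1],
  [[0,0,0],[0,0,0],1],
])

```text
clock: 3.52
position: [0.5614, 0.2743, 0.0532]
ee_rot: [0.479, 0.878, -0.001, -0.0]
ft_force: [-0.6, -0.8, 0.3]
grip_width: 1.0
```

>>> move_arm([
  [[0,0,0.9],[0,0,0],1],
  [[0,0,0.9],[0,0,0],1],
  [[0,0,0],[0,0,0],1],
  [[0,0,0],[0,0,0],0.3],
  [[0,0,0],[0,0,0],0.3],
], squeeze=30)

```text
clock: 4.15
position: [0.5626, 0.2749, 0.0103]
ee_rot: [0.479, 0.878, 0.001, 0.001]
ft_force: [0.7, -0.1, 0.2]
grip_width: 0.604
```

>>> move_arm([
  [[0,0,0],[0,0,0],0.3],
  [[0,0,0],[0,0,0],0.3],
  [[0,0,0],[0,0,0],0.3],
  [[0,0,0],[0,0,0],0.3],
  [[0,0,0],[0,0,0],0.3],
])

```text
clock: 4.78
position: [0.5625, 0.2749, 0.01]
ee_rot: [0.479, 0.878, 0.001, 0.0]
ft_force: [-1.0, -1.0, 7.2]
grip_width: 0.461
```

>>> move_arm([
  [[0,0,-0.8],[0,0,0],0.3],
  [[0,0,-1],[0,0,0],0.3],
  [[0,0,-1],[0,0,0],0.3],
  [[0,0,-1],[0,0,0],0.3],
  [[0,0,-1],[0,0,0],0.3],
])

```text
clock: 5.4
position: [0.5618, 0.2744, 0.1309]
ee_rot: [0.48, 0.878, 0.0, 0.0]
ft_force: [0.2, 0.5, -1.7]
grip_width: 0.46
```

>>> move_arm([
  [[0,0,0],[0,0,10],0.3],
  [[0,0,0],[0,0,10],0.3],
  [[0,0,0],[0,0,10],0.3],
  [[0,0,0],[0,0,10],0.3],
  [[0,0,0],[0,0,0],0.3],
])

```text
clock: 6.02
position: [0.5618, 0.2747, 0.1298]
ee_rot: [0.75, 0.661, 0.0, 0.0]
ft_force: [0.8, 0.1, -1.1]
grip_width: 0.461
```

>>> move_arm([
  [[-1,0.3,0],[0,0,0],0.3],
  [[-1,0.3,0],[0,0,0],0.3],
  [[-1,0.3,0],[0,0,0],0.3],
  [[-1,0.3,0],[0,0,0],0.3],
  [[-1,0.3,0],[0,0,0],0.3],
])

```text
clock: 6.65
position: [0.5832, 0.1449, 0.1295]
ee_rot: [0.749, 0.662, 0.0, -0.0]
ft_force: [0.4, -0.0, -1.9]
grip_width: 0.462
```

>>> move_arm([
  [[-1,0.3,0],[0,0,0],0.3],
  [[-1,0.3,0],[0,0,0],0.3],
  [[-1,0.3,0],[0,0,0],0.3],
  [[-1,0.3,0],[0,0,0],0.3],
  [[-1,0.2,0],[0,0,0],0.3],
])

```text
clock: 7.28
position: [0.6021, 0.0164, 0.1294]
ee_rot: [0.749, 0.662, 0.0, 0.0]
ft_force: [0.7, 0.1, -1.4]
grip_width: 0.461
```

>>> move_arm([
  [[-0.7,0,0],[0,0,0],0.3],
  [[0,0,0],[0,0,0],0.3],
  [[0,0,0],[0,0,0],0.3],
])

```text
clock: 7.65
position: [0.5996, 0.0014, 0.1289]
ee_rot: [0.75, 0.661, 0.0, -0.0]
ft_force: [-1.1, -0.1, -0.7]
grip_width: 0.465
```

```bash
python3 - <<'E'
from h import *
o=get_obs();print(o['position'],o['joint_pos'].round(2),Rotation.from_quat(o['ee_rot']).as_matrix().round(4))
i=camera_info('wrist');im=camera('wrist');np.save('pics/w2.npy',im);np.save('pics/w2i.npy',i,allow_pickle=True)
s=camera('scene')[180:290,130:330]
cv2.imwrite('pics/w2.png',np.hstack([im,np.vstack([cv2.resize(s,(240,132)),np.zeros((288,240,3),np.uint8)])])[:,:,::-1])
E
```

```text
[0.59964584 0.00137488 0.12885959] [-0.45  0.37  0.47  1.68 -0.18  1.13 -0.06] [[ 1.250e-01  9.922e-01 -0.000e+00]
 [ 9.922e-01 -1.250e-01  9.000e-04]
 [ 9.000e-04 -1.000e-04 -1.000e+00]]
```

View pics/w2.png

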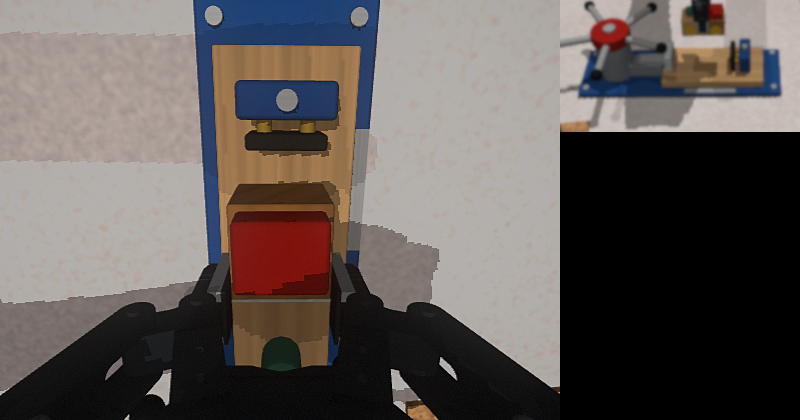

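The wrist view shows the engine held upright, centred and parallel to the bed. The pad's lower edge is at row 151 (columns 245–327) and the bed edges are about x 212 and 360 at row 45. Checking the lateral offset and the pad face in the clamp frame.

```bash
cat >> h.py <<'E'
psi=np.radians(-7.4);cx=np.array([np.cos(psi),np.sin(psi)]);cy=np.array([-np.sin(psi),np.cos(psi)])
HUB=np.array([.5776,-.1804]);O=HUB+.16*cy
def cl(p): p=np.array(p)[:2]-O;return (np.array([cx@p,cy@p])*1000).round(1)
E
python3 - <<'E'
from h import *
W=np.load('pics/w2i.npy',allow_pickle=True).item();im=np.load('pics/w2.npy');T=camera_info('top')
for n,u,v,z in(('pad l',246,151,.07),('pad r',327,150,.07),('bed',213,46,.03),('bed',360,46,.03),('stop',238,81,.072),('stop',338,81,.072)):print(n,cl(onz(W,u,v,z)))
h=cv2.cvtColor(im,cv2.COLOR_RGB2HSV);m=cv2.inRange(h,(8,60,50),(28,255,255))
for v in (60,70,170):
    xs=np.where(m[v])[0];a,b=onz(W,xs.min(),v,.03),onz(W,xs.max()+1,v,.03);print(v,xs.min(),xs.max(),cl(a),cl(b))
print('bolt top tri',tri([ray(W,287,100),ray(T,240+162.5/3.6,165+162/3.6)]))
print('tcp',cl(get_obs()['position']),'hub to cam',cl(W['origin']),W['origin'])
print('cab corners',cl(onz(W,232,212,.1289+.04)),cl(onz(W,330,212,.1289+.04)))
E
```

```text
pad l [-23.7  70.8]
pad r [25.  71.6]
bed [-47.9 134.8]
bed [ 49.4 135.2]
stop [-27.  110.1]
stop [ 29.2 110.3]
60 213 359 [-48.4 126.3] [ 50.  126.6]
70 213 358 [-48.8 120. ] [ 49.8 120.4]
170 218 352 [-48.8  51.9] [50.3 52.3]
bolt top tri (array([0.61150356, 0.07696759, 0.07242747]), [np.float64(0.0004892992112291756), np.float64(0.0004892992112290589)])
tcp [-1.5 23.2] hub to cam [-2.7 95.7] [0.60782102 0.0735557  0.27145937]
cab corners [-18.5  63.4] [13.2 63.5]
```

>>> move_arm([
  [[0,0.08,0.9],[0,0,0],0.3],
  [[0,0,0.9],[0,0,0],0.3],
  [[0,0,0.8],[0,0,0],0.3],
  [[0,0,0.6],[0,0,0],0.3],
  [[0,0,0],[0,0,0],0.3],
])

```text
clock: 8.38
position: [0.6009, -0.0001, 0.0476]
ee_rot: [0.751, 0.661, -0.001, -0.001]
ft_force: [-0.3, -0.5, -1.5]
grip_width: 0.46
```

>>> move_arm([
  [[0,0,0.2],[0,0,0],0.3],
  [[0,0,0],[0,0,0],0.3],
  [[0,0,0],[0,0,0],0.3],
])

```text
clock: 8.75
position: [0.6019, -0.0003, 0.0442]
ee_rot: [0.751, 0.661, 0.0, 0.0]
ft_force: [0.2, -0.1, -1.3]
grip_width: 0.46
```

>>> move_arm([
  [[0,0,0.12],[0,0,0],0.3],
  [[0,0,0],[0,0,0],0.3],
])

```text
clock: 9.0
position: [0.6015, -0.0003, 0.0406]
ee_rot: [0.751, 0.661, -0.0, -0.0]
ft_force: [-0.4, 0.1, -1.7]
grip_width: 0.461
```

>>> move_arm([
  [[0,0,0.05],[0,0,0],0.3],
  [[0,0,0],[0,0,0],0.3],
])

```text
clock: 9.25
position: [0.6018, -0.0003, 0.0401]
ee_rot: [0.751, 0.661, 0.0, -0.0]
ft_force: [-3.8, 1.0, 4.7]
grip_width: 0.46
```

Contact with the bed, so release and lift off.

>>> move_arm([
  [[0,0,0],[0,0,0],0.8],
  [[0,0,0],[0,0,0],0.8],
  [[0,0,0],[0,0,0],0.8],
  [[0,0,0],[0,0,0],0.8],
  [[0,0,-0.3],[0,0,0],0.8],
])

```text
clock: 9.88
position: [0.6012, -0.0003, 0.0468]
ee_rot: [0.751, 0.661, -0.0, -0.0]
ft_force: [0.4, 0.2, -0.0]
grip_width: 0.8
```

>>> move_arm([
  [[0,0,-1],[0,0,0],0.8],
  [[0,0,-1],[0,0,0],0.8],
  [[0,0,-1],[0,0,0],0.8],
  [[0,0,-1],[0,0,0],0.8],
  [[0,0,-1],[0,0,0],0],
])

```text
clock: 10.5
position: [0.6017, -0.0004, 0.1735]
ee_rot: [0.751, 0.661, 0.0, 0.0]
ft_force: [-0.2, -0.1, -0.6]
grip_width: 0.603
```

```bash
python3 - <<'E'
from h import *
o=get_obs();print(o['position'],cl(o['position']),o['ft_force'],o['joint_pos'].round(2))
i=camera_info('wrist');im=camera('wrist');t=camera('top');s=camera('scene')
np.save('pics/t3.npy',t)
cv2.imwrite('pics/p3.png',np.hstack([im[::1],np.vstack([cv2.resize(t[150:290,330:490],(240,210)),cv2.resize(s[180:270,130:330],(240,210))])])[:,:,::-1])
E
```

```text
[ 6.01673968e-01 -3.79052220e-04  1.73511525e-01] [ 0.7 21.6] [-0.21305715 -0.05628353 -0.59582119] [-0.46  0.34  0.48  1.63 -0.16  1.22 -0.08]
```

View pics/p3.png

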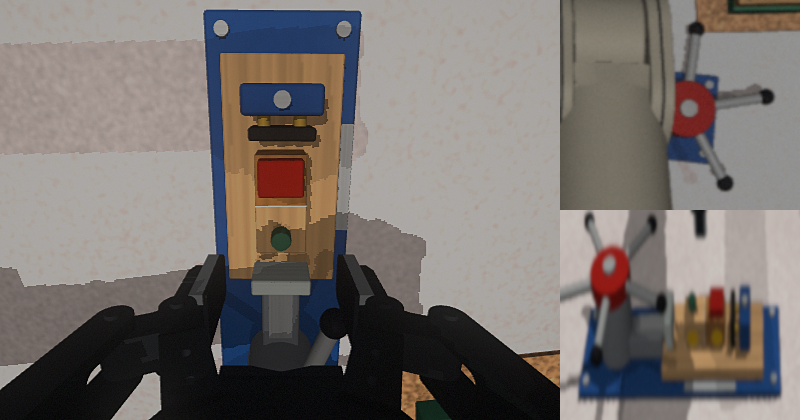

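The engine stands upright and straight on the bed with clear gaps to the jaw and pad, and the wheel is untouched. I'll go over the wheel with the gripper shut, behind the spoke that points at 62° in the world frame.

>>> move_arm([
  [[-0.98,0,0],[0,0,0],0],
  [[-0.98,0,0],[0,0,0],0],
  [[-0.98,0,0],[0,0,0],0],
  [[-0.98,-0.07,0],[0,0,0],0],
  [[0,0,0],[0,0,-10],0],
])

```text
clock: 11.28
position: [0.5863, -0.0999, 0.1712]
ee_rot: [0.69, 0.723, -0.001, -0.0]
ft_force: [0.6, 0.8, -0.0]
grip_width: -0.001
```

>>> move_arm([
  [[0,0,0],[0,0,-10],0],
  [[0,0,0],[0,0,-10],0],
  [[0,0,0],[0,0,-10],0],
  [[0,0,0],[0,0,-10],0],
  [[0,0,0],[0,0,-10],0],
])

```text
clock: 11.9
position: [0.5869, -0.0972, 0.171]
ee_rot: [0.317, 0.948, -0.0, -0.001]
ft_force: [1.0, -0.4, 0.8]
grip_width: 0.001
```

>>> move_arm([
  [[0,0,0],[0,0,-9],0],
  [[0,0,0],[0,0,0],0],
  [[0,0,0],[0,0,0],0],
])

```text
clock: 12.28
position: [0.5872, -0.0973, 0.1716]
ee_rot: [0.246, 0.969, -0.0, -0.0]
ft_force: [0.6, -0.2, -0.3]
grip_width: 0.002
```

```bash
cat >> h.py <<'E'
def wh():
    o=get_obs();R=Rotation.from_quat(o['ee_rot']).as_matrix();d=o['position'][:2]-HUB
    print('clk',o['clock'],'pos',o['position'].round(4),'in tool x,y (mm)',(R[:2,0]@d*1000).round(1),(R[:2,1]@d*1000).round(1),'ydir',np.degrees(np.arctan2(R[1,1],R[0,1])).round(1),'phi',np.degrees(np.arctan2(d[1],d[0])).round(1))
    f=o['ft_force'];m=o['torque'];print('F tool',(R.T@f).round(1),'Mz hub from F',(d[0]*f[1]-d[1]*f[0]).round(3),'torque',m.round(3),'j',o['joint_pos'].round(2),'grip',o['grip_width'])
E
python3 - <<'E'
from h import *
wh();im=camera('wrist');s=camera('scene')
cv2.imwrite('pics/p4.png',np.hstack([im,np.vstack([cv2.resize(s[160:280,110:330],(240,131)),np.zeros((289,240,3),np.uint8)])])[:,:,::-1])
E
```

```text
clk 12.275 pos [ 0.5872 -0.0973  0.1716] in tool x,y (mm) 31.2 77.6 ydir 61.5 phi 83.4
F tool [-0.6  0.1  0.3] Mz hub from F -0.052 torque [-0.053 -0.024  0.015] j [-0.19  0.31  0.34  1.64 -0.11  1.21  1.25] grip 0.0017245129424688988
```

View pics/p4.png

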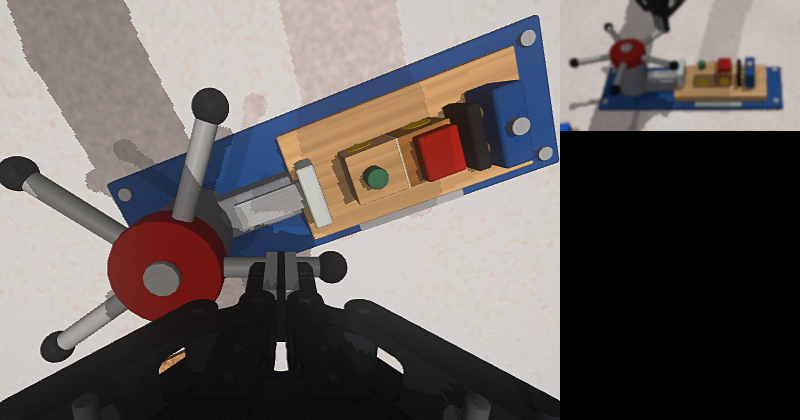

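Wrist view: the target spoke runs along row 267 (ball at 330,267), with the shut fingertips at (283,260) on its counter-clockwise side once parallax is allowed for. Descending, then stroke 1.

>>> move_arm([
  [[0,0,0.9],[0,0,0],0],
  [[0,0,0.9],[0,0,0],0],
  [[0,0,0.9],[0,0,0],0],
  [[0,0,0.42],[0,0,0],0],
  [[0,0,0],[0,0,0],0],
])

```text
clock: 13.0
position: [0.5872, -0.0972, 0.0937]
ee_rot: [0.245, 0.97, -0.0, -0.0]
ft_force: [0.9, -0.2, 0.2]
grip_width: -0.003
```

>>> move_arm([
  [[-0.25,0,0],[0,0,0],0],
  [[-0.25,0,0],[0,0,0],0],
  [[-0.2,0.03,0],[0,0,3],0],
  [[0,0,0],[0,0,0],0],
])

```text
clock: 13.5
position: [0.6035, -0.1047, 0.0946]
ee_rot: [0.27, 0.963, 0.0, -0.0]
ft_force: [-3.5, 1.8, 2.9]
grip_width: -0.001
```

```bash
python3 -c "
from h import *
wh()"
```

```text
clk 13.5 pos [ 0.6035 -0.1047  0.0946] in tool x,y (mm) 17.2 78.1 ydir 58.7 phi 71.1
F tool [ 4.  -0.3 -2.9] Mz hub from F 0.315 torque [ 0.376  0.664 -0.025] j [-0.17  0.42  0.34  1.67 -0.16  1.08  1.24] grip -0.0005498014671196341
```

>>> move_arm([
  [[-0.55,0.08,0],[0,0,10],0],
  [[-0.55,0.08,0],[0,0,10],0],
  [[-0.55,0.08,0],[0,0,10],0],
])

```text
clock: 13.88
position: [0.6375, -0.1266, 0.0941]
ee_rot: [0.512, 0.859, 0.0, -0.001]
ft_force: [-8.2, 4.4, 3.2]
grip_width: -0.004
```

```bash
python3 -c "
from h import *
wh()"
```

```text
clk 13.875 pos [ 0.6375 -0.1266  0.0941] in tool x,y (mm) 18.8 78.3 ydir 28.4 phi 42.0
F tool [ 7.8 -5.1 -3.1] Mz hub from F 0.708 torque [ 0.827  1.578 -0.092] j [-0.2   0.52  0.44  1.56 -0.24  1.12  0.79] grip -0.0039650281996302834
```

>>> move_arm([
  [[-0.55,0.08,0],[0,0,10],0],
  [[-0.55,0.08,0],[0,0,10],0],
])

```text
clock: 14.12
position: [0.6523, -0.1494, 0.0939]
ee_rot: [0.653, 0.757, 0.0, -0.002]
ft_force: [-6.3, 5.3, 2.5]
grip_width: 0.002
```

```bash
python3 -c "
from h import *
wh()"
```

```text
clk 14.125 pos [ 0.6523 -0.1494  0.0939] in tool x,y (mm) 19.7 78.4 ydir 8.5 phi 22.5
F tool [ 6.2 -5.4 -2.5] Mz hub from F 0.589 torque [ 1.303  1.309 -0.051] j [-0.21  0.57  0.51  1.51 -0.3   1.14  0.51] grip 0.0021805507800165373
```

>>> move_arm([
  [[-0.55,0.08,0],[0,0,10],0],
  [[-0.55,0.08,0],[0,0,10],0],
])

```text
clock: 14.38
position: [0.6585, -0.1758, 0.0938]
ee_rot: [0.774, 0.633, 0.001, -0.002]
ft_force: [-4.0, 7.4, 0.8]
grip_width: -0.001
```

```bash
python3 -c "
from h import *
wh()"
```

```text
clk 14.375 pos [ 0.6585 -0.1758  0.0938] in tool x,y (mm) 20.6 78.4 ydir -11.5 phi 3.2
F tool [ 6.4 -5.4 -0.8] Mz hub from F 0.614 torque [ 1.581  0.894 -0.096] j [-0.21  0.61  0.58  1.47 -0.35  1.16  0.23] grip -0.001376965003428865
```

>>> move_arm([
  [[-0.27,0.03,0],[0,0,5],0],
])

```text
clock: 14.5
position: [0.6584, -0.1831, 0.0939]
ee_rot: [0.801, 0.599, 0.001, -0.001]
ft_force: [1.4, 6.6, -1.0]
grip_width: 0.002
```

```bash
python3 -c "
from h import *
wh()"
```

```text
clk 14.5 pos [ 0.6584 -0.1831  0.0939] in tool x,y (mm) 20.3 78.3 ydir -16.4 phi -1.9
F tool [ 6.7 -0.6  1. ] Mz hub from F 0.535 torque [ 1.505 -0.146 -0.05 ] j [-0.21  0.62  0.6   1.47 -0.37  1.16  0.16] grip 0.0023164139350587594
```

Free running reads about 0.54–0.61 N m, which matches the stated 0.56. Now back off, lift and return for the next spoke.

>>> move_arm([
  [[0.4,0,0],[0,0,0],0],
  [[0,0,-1],[0,0,0],0],
  [[0,0,-1],[0,0,0],0],
  [[0,0,-1],[0,0,0],0],
  [[0.52,-0.25,0],[0,0,-10],0],
])

```text
clock: 15.12
position: [0.6593, -0.1621, 0.1718]
ee_rot: [0.744, 0.669, 0.001, 0.002]
ft_force: [0.7, 0.6, 0.0]
grip_width: -0.002
```

>>> move_arm([
  [[0.52,-0.25,0],[0,0,-10],0],
  [[0.52,-0.25,0],[0,0,-10],0],
  [[0.52,-0.25,0],[0,0,-10],0],
  [[0.52,-0.25,0],[0,0,-10],0],
  [[0.52,-0.25,0],[0,0,-10],0],
])

```text
clock: 15.75
position: [0.6139, -0.1059, 0.1694]
ee_rot: [0.389, 0.921, 0.0, 0.001]
ft_force: [0.1, 0.9, -0.5]
grip_width: -0.004
```

>>> move_arm([
  [[0.52,-0.25,0],[0,0,-10],0],
  [[0.2,-0.08,0],[0,0,-4],0],
  [[0,0,0],[0,0,0],0],
])

```text
clock: 16.12
position: [0.5953, -0.1, 0.1696]
ee_rot: [0.277, 0.961, 0.0, 0.001]
ft_force: [-0.0, -0.3, 0.5]
grip_width: 0.0
```

```bash
python3 - <<'E'
from h import *
wh();i=camera_info('wrist');im=camera('wrist');np.save('pics/w5.npy',im)
h=cv2.cvtColor(im,cv2.COLOR_RGB2HSV);m=cv2.inRange(h,(0,0,0),(180,255,50));m[300:]=0
n,l,st,c=cv2.connectedComponentsWithStats(m)
for k in range(1,n):
    if st[k,4]>150:
        d=onz(i,*c[k],.108)[:2]-HUB;print(c[k].round(),st[k,4],np.hypot(*d).round(3),np.degrees(np.arctan2(d[1],d[0])).round(1))
cv2.imwrite('pics/w5.png',im[:,:,::-1])
E
```

```text
clk 16.125 pos [ 0.5953 -0.1     0.1696] in tool x,y (mm) 27.9 77.4 ydir 57.8 phi 77.6
F tool [-0.1 -0.2 -0.5] Mz hub from F -0.004 torque [ 0.008  0.024 -0.03 ] j [-0.22  0.33  0.39  1.62 -0.13  1.21  1.2 ] grip 0.00045531477961797175
[474. 104.] 3068 0.216 86.5
[218. 106.] 651 0.11 126.8
[ 16. 161.] 942 0.112 -161.3
[225. 231.] 289 0.047 89.0
[281. 276.] 394 0.077 51.7
[332. 269.] 728 0.112 56.3
[256. 284.] 719 0.061 44.2
[305. 284.] 709 0.094 48.9
```

View pics/w5.png

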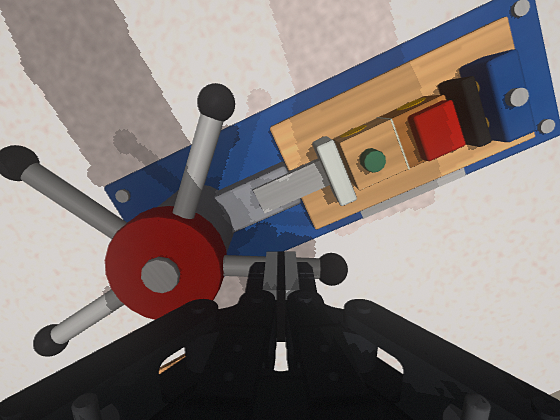

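Jaw close behind the engine; the engine is still straight. The ball centres give q ≈ 1.43 rad, so about 68° remain. Descending for stroke 2.

>>> move_arm([
  [[0,0,0.9],[0,0,0],0],
  [[0,0,0.9],[0,0,0],0],
  [[0,0,0.9],[0,0,0],0],
  [[0,0,0.34],[0,0,0],0],
  [[0,0,0],[0,0,0],0],
])

```text
clock: 16.8
position: [0.5951, -0.1004, 0.0929]
ee_rot: [0.278, 0.96, -0.0, -0.0]
ft_force: [0.8, -0.3, -0.4]
grip_width: -0.002
```

>>> move_arm([
  [[-0.25,0,0],[0,0,0],0],
  [[-0.25,0,0],[0,0,3],0],
  [[-0.27,0.04,0],[0,0,5],0],
  [[-0.55,0.08,0],[0,0,10],0],
  [[-0.55,0.08,0],[0,0,10],0],
])

```text
clock: 17.42
position: [0.6342, -0.1256, 0.0941]
ee_rot: [0.504, 0.864, 0.001, -0.001]
ft_force: [-7.3, 4.3, 3.5]
grip_width: 0.001
```

```bash
python3 -c "
from h import *
wh()"
```

```text
clk 17.425 pos [ 0.6342 -0.1256  0.0941] in tool x,y (mm) 19.9 76.2 ydir 29.4 phi 44.1
F tool [ 7.3 -4.3 -3.5] Mz hub from F 0.643 torque [ 0.992  1.353 -0.037] j [-0.22  0.51  0.47  1.58 -0.25  1.11  0.82] grip 0.0011344584466386853
```

>>> move_arm([
  [[-0.55,0.08,0],[0,0,10],0],
  [[-0.27,0.04,0],[0,0,5],0],
])

```text
clock: 17.68
position: [0.6463, -0.1424, 0.0939]
ee_rot: [0.612, 0.791, 0.001, -0.001]
ft_force: [-5.1, 7.3, 3.8]
grip_width: 0.0
```

```bash
python3 -c "
from h import *
wh()"
```

```text
clk 17.675 pos [ 0.6463 -0.1424  0.0939] in tool x,y (mm) 19.6 76.1 ydir 14.5 phi 28.9
F tool [ 8.3 -3.2 -3.8] Mz hub from F 0.695 torque [ 1.38   0.83  -0.012] j [-0.23  0.55  0.52  1.53 -0.29  1.13  0.61] grip 0.00019610173392693503
```

>>> move_arm([
  [[-0.27,0.04,0],[0,0,5],0],
  [[-0.27,0.04,0],[0,0,5],0],
])

```text
clock: 17.92
position: [0.6515, -0.1542, 0.094]
ee_rot: [0.678, 0.735, 0.002, -0.001]
ft_force: [-1.4, 7.1, 2.1]
grip_width: 0.001
```

```bash
python3 -c "
from h import *
wh()"
```

```text
clk 17.925 pos [ 0.6515 -0.1542  0.094 ] in tool x,y (mm) 20.1 75.8 ydir 4.7 phi 19.5
F tool [ 7.1 -0.8 -2. ] Mz hub from F 0.557 torque [1.534 0.407 0.013] j [-0.23  0.58  0.55  1.51 -0.32  1.14  0.47] grip 0.0007091299584530299
```

>>> move_arm([
  [[-0.165,0.02,0],[0,0,3],0],
  [[-0.165,0.02,0],[0,0,3],0],
])

```text
clock: 18.18
position: [0.6535, -0.1616, 0.094]
ee_rot: [0.715, 0.699, 0.002, -0.001]
ft_force: [1.3, 8.9, 1.1]
grip_width: 0.002
```

```bash
python3 -c "
from h import *
wh()"
```

```text
clk 18.175 pos [ 0.6535 -0.1616  0.094 ] in tool x,y (mm) 20.4 75.5 ydir -1.2 phi 13.9
F tool [ 9.   1.1 -1.1] Mz hub from F 0.655 torque [ 1.94  -0.214  0.039] j [-0.23  0.59  0.57  1.5  -0.34  1.15  0.39] grip 0.0017761232861570632
```

>>> move_arm([
  [[-0.11,0.015,0],[0,0,2],0],
  [[-0.11,0.015,0],[0,0,2],0],
])

```text
clock: 18.42
position: [0.6545, -0.1664, 0.0941]
ee_rot: [0.738, 0.675, 0.002, -0.001]
ft_force: [2.3, 10.1, 0.7]
grip_width: -0.001
```

```bash
python3 -c "
from h import *
wh()"
```

```text
clk 18.425 pos [ 0.6545 -0.1664  0.0941] in tool x,y (mm) 20.9 75.3 ydir -5.2 phi 10.3
F tool [10.3  1.4 -0.7] Mz hub from F 0.746 torque [ 2.238 -0.497  0.064] j [-0.23  0.6   0.59  1.5  -0.35  1.15  0.33] grip -0.0010437719855642947
```

>>> move_arm([
  [[-0.11,0.015,0],[0,0,2],0],
  [[-0.11,0.015,0],[0,0,2],0],
])

```text
clock: 18.68
position: [0.6552, -0.1712, 0.0941]
ee_rot: [0.761, 0.649, 0.003, -0.001]
ft_force: [4.9, 11.4, 0.0]
grip_width: -0.001
```

```bash
python3 -c "
from h import *
wh()"
```

```text
clk 18.675 pos [ 0.6552 -0.1712  0.0941] in tool x,y (mm) 21.3 75.1 ydir -9.1 phi 6.7
F tool [12.1  3.   0.1] Mz hub from F 0.841 torque [ 2.451 -0.914  0.062] j [-0.23  0.61  0.6   1.49 -0.37  1.15  0.28] grip -0.0009129677405274296
```

Adding the measured moment, the effort is 0.90 N m, about 23 N of clamping. One more degree brings it to the target.

>>> move_arm([
  [[-0.06,0,0],[0,0,0],0],
])

```text
clock: 18.8
position: [0.655, -0.1726, 0.0941]
ee_rot: [0.761, 0.649, 0.003, -0.001]
ft_force: [4.5, 13.2, -0.1]
grip_width: 0.002
```

```bash
python3 -c "
from h import *
wh()"
```

```text
clk 18.8 pos [ 0.655  -0.1726  0.0941] in tool x,y (mm) 20.0 75.2 ydir -9.1 phi 5.8
F tool [13.8  2.4  0.2] Mz hub from F 0.989 torque [ 2.582 -0.932  0.071] j [-0.23  0.61  0.6   1.49 -0.37  1.15  0.28] grip 0.0019738466539092774
```

At the target (about 0.94–1.0 N m). Backing away.

>>> move_arm([
  [[0.2,0,0],[0,0,0],0],
  [[0.4,0,0],[0,0,0],0],
  [[0,0,-1],[0,0,0],0],
  [[0,0,-1],[0,0,0],0],
  [[0,0,-1],[0,0,0],0],
])

```text
clock: 19.42
position: [0.6547, -0.1624, 0.1692]
ee_rot: [0.762, 0.647, 0.0, 0.0]
ft_force: [-0.1, -0.5, 0.0]
grip_width: 0.001
```

>>> move_arm([
  [[0,0,-1],[0,0,0],0],
  [[0.5,-1,-1],[0,0,0],0],
  [[0.5,-1,-1],[0,0,0],0],
  [[0.5,-1,0],[0,0,0],0],
  [[0,-1,0],[0,0,0],0],
])

```text
clock: 20.05
position: [0.5617, -0.108, 0.2436]
ee_rot: [0.762, 0.648, 0.001, 0.0]
ft_force: [0.1, 0.7, 0.2]
grip_width: 0.005
```

>>> move_arm([
  [[0,-1,0],[0,0,0],0],
  [[0,-1,0],[0,0,0],0],
  [[0,0,0],[0,0,0],0],
  [[0,0,0],[0,0,0],0],
])

```text
clock: 20.55
position: [0.5132, -0.1012, 0.2434]
ee_rot: [0.762, 0.647, 0.0, 0.0]
ft_force: [0.5, 0.7, 0.3]
grip_width: 0.001
```

```bash
python3 - <<'E'
from h import *
wh();i=camera_info('wrist');im=camera('wrist');t=camera('top');s=camera('scene')
h=cv2.cvtColor(im,cv2.COLOR_RGB2HSV);m=cv2.inRange(h,(0,0,0),(180,255,50));m[300:]=0
n,l,st,c=cv2.connectedComponentsWithStats(m)
for k in range(1,n):
    if st[k,4]>150:
        d=onz(i,*c[k],.108)[:2]-HUB;print(c[k].round(),st[k,4],np.hypot(*d).round(3),np.degrees(np.arctan2(d[1],d[0])).round(1))
cv2.imwrite('pics/p6.png',np.hstack([im,np.vstack([cv2.resize(t,(240,180)),cv2.resize(s[180:280,130:300],(240,240))])])[:,:,::-1])
E
```

```text
clk 20.55 pos [ 0.5132 -0.1012  0.2434] in tool x,y (mm) 67.8 -76.4 ydir -9.3 phi 129.1
F tool [ 0.8  0.4 -0.3] Mz hub from F -0.084 torque [0.011 0.019 0.054] j [-0.52  0.1   0.67  1.74 -0.06  1.32  0.01] grip 0.001208186890972365
[340. 219.] 1448 0.053 109.4
[413. 150.] 543 0.112 63.9
[265. 198.] 459 0.112 135.0
[296. 281.] 1296 0.065 -175.8
[486. 264.] 398 0.111 -8.2
[256. 284.] 734 0.102 -179.1
[511. 281.] 1190 0.139 -15.7
```

View pics/p6.png

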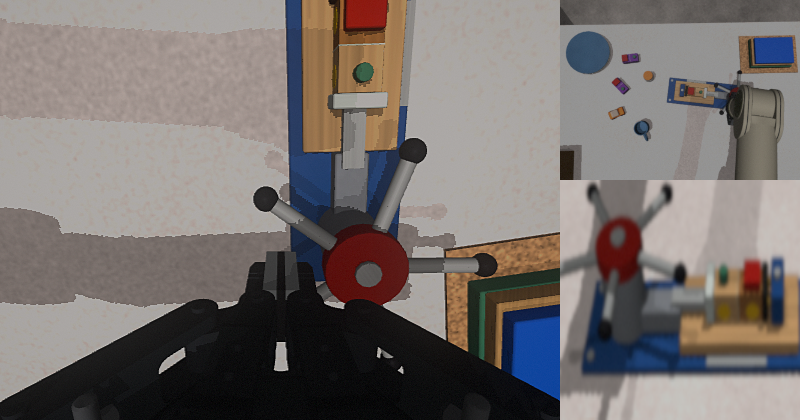

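Final picture: the jaw is flat against the engine's funnel end, and the engine is upright and straight. The wheel balls give q ≈ 2.53 rad, the gripper is clear, and the mug, car and glue pot have not moved.

```bash
python3 -c "
from h import *
print(hand_in())"
```

```text
the job is handed in; nothing more can be done
None
```

I set the glued engine upright and lengthwise on the clamp bed, cab towards the backstop, and let go of it. I then wound the star wheel clockwise in two spoke strokes, to q ≈ 2.53 rad by the wheel's ball positions. After that I backed away and handed in at about 20.6 s of the 72 s allowed.

- **Effort:** the wheel took about 0.56 N m running free. The readings then climbed through roughly 0.69, 0.81 and 0.90 to a last one of 0.99–1.06 N m. A single reading is noisy by about 0.07 N m. Fitting the climb gives about 0.92–0.97 N m, or 24–27 N of clamping, against a target of about 0.935 N m and 25 N.
- **Last pictures:** the jaw is flat against the engine, which stands straight. The mug, toy car and glue pot are where they were, and the gripper touches nothing.
- **One disagreement:** working only from the camera positions of jaw and pad, the pad is pressed in about 1.7 mm, which would be only about 13 N. That position is uncertain by about 2 mm (16 N), so I went by the measured effort. I did not take a closer look at the pad's compression.

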